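Put the live fingerprint reader away in the drawer

ROBOT

A 6-joint arm with a two-finger parallel gripper is mounted at the origin on the work surface. World frame = base frame: x ahead of the robot, y to its left, z up, the work surface at z = 0. Lengths are in m, angles in degrees, forces in N, time in s.
With the tool pointing down it reaches from about 0.325 to 0.85 m from the base axis. Payload 15.5 kg.
Tool frame: the origin (TCP) lies at the very end of the fingers, on their centre line; the grasp point (between the pads) lies arm.grip_depth behind it (arm.grip_depth is the distance from the TCP to the grasp point, in m); z points along the fingers, y is the direction in which the jaws open and shut (so a half turn about z gives the same grasp; the last joint's range is limited). The gripper opens to 91 mm and grips with 3 to 60 N. Pads are 32 mm wide; open, the fingers measure 118 mm over their backs; the gripper's body (76 mm by 178 mm) begins 60 mm behind the grasp point.
Start: joints at [-5.472, 28.281, 77.091, -0, 74.628, -5.472], TCP at [0.625, 0, 0.214] pointing down, gripper open.
Joint ranges: [-166.48, 166.48], [-47.26, 123.95], [12.59, 153.08], [-70.14, 250.14], [6.76, 159.57], [-176.63, 176.63]. Speed limits (degrees/s): [108.29, 108.29, 147.25, 172.46, 172.46, 172.46].

INTERFACE

Orientations are given as a 3x3 rotation matrix whose columns are the frame's x, y, z axes.
In Python, from rig import arm gives the robot as it stands. Calls block until the motion is done:
- arm.move_to(position, orientation): joint-space move of the TCP to a pose.
- arm.move_l(position, orientation=None, feed=0.15): straight line of the TCP; orientation=None keeps the orientation; feed is the mean speed in m/s.
- arm.move_joints(angles): joint-space move.
- arm.grip(opening): finger opening in m; the grip force is fixed at half the most; returns when the fingers have stopped.
- arm.sleep(seconds).
- arm.solve_ik(position, orientation): joint angles nearest the present ones, or None.
- arm.snapshot(name): name is "scene" or "side" or "wrist"; returns the picture (420x560x3 uint8, red, green, blue); there is no depth.
- arm.get_calibration(name): a dict with "intrinsics" (3x3 intrinsics, pixels), "k1" (the pictures are not rectified: a ray, as slopes to the right and down, at radius r is drawn at 1 + k1 r^2 times it, then the intrinsics apply), "cam_to_world" (4x4, takes a point from camera to world coordinates). Camera axes: x right, y down, z forward; pixel columns grow to the right and rows downward; lengths in m; the calibration is good to about 2 mm. A picture is of the moment at which its call begins: read the wrist's pose just before it. get_calibration takes no time and is no camera call; for the wrist camera it gives the pose at the moment of the call.
A pose or a line that the arm cannot do raises arm.Unreachable and nothing moves.
- arm.sign_off(): hands the job in, once; it reports no verdict.
Readings, each from a call of its own:
- arm.current_t(): time.
- arm.current_joint_positions(): joint angles.
- arm.current_dq(): joint speeds.
- arm.current_tau(): joint torques, N m.
- arm.current_ee_pos(): TCP position.
- arm.current_tool_rot(): TCP orientation.
- arm.current_force(): force on the tool from outside, world axes, zero at the start.
- arm.current_torque(): the same for the moment, N m.
- arm.current_width(): finger opening in m.
Only numpy, scipy, OpenCV 4.12 (cv2) and the standard library are available. Lean on these libraries where they do the work, as an engineer would, in place of code of your own. Each camera call takes 0.05 s, during which the arm holds its last target.

TASK

Put the pocket fingerprint reader with the bright green window into the open drawer of the little desktop unit, lying flat with its window up, let go of it, and then slide the drawer fully shut. Leave the other reader, the one with the dark grey window, where it is.

Things in the scene. Friction and masses are not known exactly. Their poses are not given: they have to be found in the camera images.
- reader_green_center (a point): the reader to put away: pocket fingerprint reader, a black plastic box 62 mm long (its x axis) x 42 mm wide (y) x 36 mm high (z, up), 0.08 to 0.17 kg, lying on the desk with its window up; on top a cream frame round a bright green window 36 x 26 mm. The point is the centre of the box, 18 mm above its underside
- reader_grey_center (a point): the look-alike to leave alone: pocket fingerprint reader, a black plastic box 62 mm long (its x axis) x 42 mm wide (y) x 36 mm high (z, up), 0.08 to 0.17 kg, lying on the desk with its window up; on top a cream frame round a dark grey window 36 x 26 mm. The point is the centre of the box, 18 mm above its underside
- unit_drawer0_handle (a point): middle of the drawer's steel bar handle (bar 11 mm thick, 120 mm along y), 47 mm above the desk; moves with the drawer. x: level, into the unit (the closing way), z up. White front: 35 to 50 mm behind it in x, top 77 mm above the desk. Drawer inside: 56 to 271 mm behind it, 99 mm to either side; floor 25 mm below it (22 mm above the desk), walls 6 mm thick, top 63 mm above the desk
- unit_drawer0 (a joint): how far the drawer is out, m: 0 fully shut, starts 0.12 to 0.155. Stays where left, slides with 1 to 3 N, no latch. Its grey unit, fixed to the desk and turned up to 12 degrees, is 260 mm deep, 240 mm wide, 85 mm high; it covers what lies further behind the handle than 50 mm plus the opening; things up to 73 mm above the desk pass under its top
Not all that is in view belongs to the job. Leave any orange look-alike of the part that bears reader_green_center alone.

How it is judged:
By the outcome, as a careful person would: the job done as asked, in the order asked, and still so for the second after the job is handed in, with the robot touching nothing.
It also fails if it takes over 56 s, if anything falls off the work surface, if the arm or the gripper's body presses on something with over 40 N, if the wrist force passes 120 N, or if a joint passes its speed limit or range.

## Working session

There is one attempt and no reset: what is moved stays moved. The work goes in short steps, each a Python script; the robot and the scene stay as the last script left them, time stands still between calls to the robot, and variables do not carry over. Pictures are saved under pics/ and viewed, and the job is handed in when it is done.

```bash
ls; mkdir -p pics
python3 - <<'E'
from rig import arm
import cv2
print(arm.current_t(),arm.grip_depth)
for n in ["scene","side","wrist"]:
    c=arm.get_calibration(n); im=arm.snapshot(n)
    cv2.imwrite(f"pics/{n}0.png",im[:,:,::-1]); print(n,c)
E
```

```text
pics
0.0 0.0188
scene {'intrinsics': array([[409.17168129,   0.        , 279.08197718],
       [  0.        , 409.17168129, 205.0219206 ],
       [  0.        ,   0.        ,   1.        ]]), 'k1': -0.0643998084997157, 'cam_to_world': array([[ 0.84423415,  0.40096586, -0.35566147,  0.96008157],
       [ 0.53564195, -0.60781138,  0.58621926, -0.43442727],
       [ 0.01887882, -0.68541352, -0.72790926,  0.72240138],
       [ 0.        ,  0.        ,  0.        ,  1.        ]])}
side {'intrinsics': array([[385.28800457,   0.        , 283.90654878],
       [  0.        , 385.28800457, 210.4521681 ],
       [  0.        ,   0.        ,   1.        ]]), 'k1': -0.05567852298630154, 'cam_to_world': array([[-0.88012881, -0.31626756,  0.35404536,  0.35897694],
       [-0.47465775,  0.59969468, -0.6442564 ,  0.60330152],
       [-0.00856172, -0.73507899, -0.67792742,  0.61473561],
       [ 0.        ,  0.        ,  0.        ,  1.        ]])}
wrist {'intrinsics': array([[302.49277822,   0.        , 278.91338317],
       [  0.        , 302.49277822, 211.11751326],
       [  0.        ,   0.        ,   1.        ]]), 'k1': -0.038608810181573305, 'cam_to_world': array([[ 9.99998544e-01,  6.61241445e-04, -1.57304945e-03,
         6.26069589e-01],
       [ 1.90058351e-04, -9.59290143e-01, -2.82422354e-01,
         7.98720733e-02],
       [-1.69576019e-03,  2.82421643e-01, -9.59288872e-01,
         3.83167591e-01],
       [ 0.00000000e+00,  0.00000000e+00,  0.00000000e+00,
         1.00000000e+00]])}
```

View pics/scene0.png

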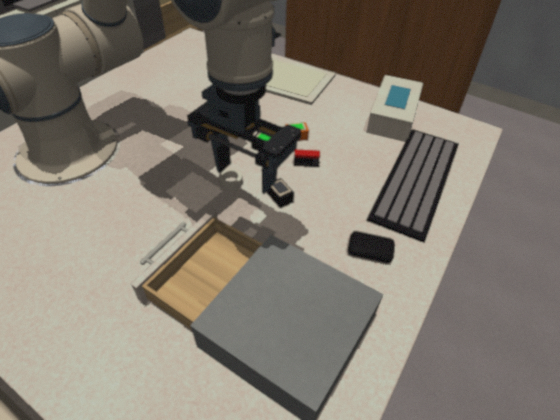

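View pics/side0.png

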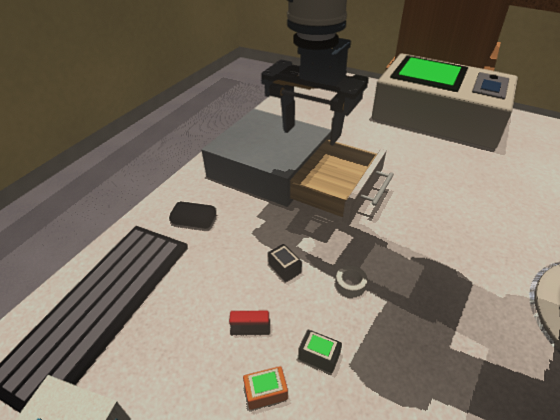

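View pics/wrist0.png

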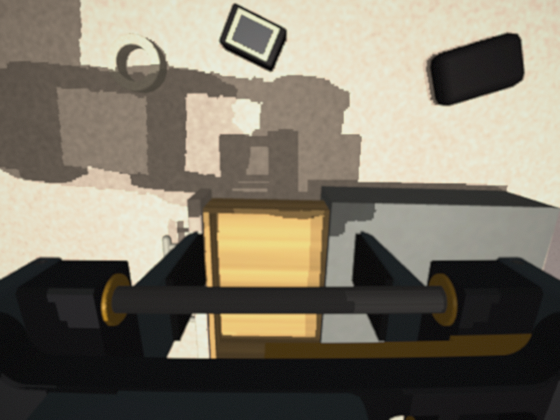

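The scene view shows the handle bar at about (165,243). In the side view the black-bodied green reader is at (320,348), the orange look-alike at (266,385) and the grey reader at (285,261).

```bash
cat > h.py <<'E'
import numpy as np, cv2
from rig import arm
def ray(c,px):
    K=c["intrinsics"]; k=c["k1"]
    d=np.array([(px[0]-K[0,2])/K[0,0],(px[1]-K[1,2])/K[1,1]]); u=d.copy()
    for _ in range(30): u=d/(1+k*(u@u))
    T=c["cam_to_world"]; return T[:3,3],T[:3,:3]@np.array([u[0],u[1],1])
def plane(c,px,z):
    o,d=ray(c,px); return o+d*(z-o[2])/d[2]
def proj(c,p):
    T=c["cam_to_world"]; q=T[:3,:3].T@(np.asarray(p)-T[:3,3]); u=q[:2]/q[2]; u=u*(1+c["k1"]*(u@u))
    return u*np.diag(c["intrinsics"])[:2]+c["intrinsics"][:2,2]
def two(c1,p1,c2,p2):
    o1,d1=ray(c1,p1);o2,d2=ray(c2,p2)
    s=np.linalg.lstsq(np.c_[d1,-d2],o2-o1,rcond=None)[0]
    a,b=o1+s[0]*d1,o2+s[1]*d2; return (a+b)/2,np.linalg.norm(a-b)
def greens(im,c,z=0.036):
    h=cv2.cvtColor(im,cv2.COLOR_RGB2HSV); m=cv2.inRange(h,(50,150,100),(70,255,255))
    out=[]
    for k in cv2.findContours(m,cv2.RETR_EXTERNAL,cv2.CHAIN_APPROX_NONE)[0]:
        if cv2.contourArea(k)<60: continue
        w=np.array([plane(c,p[0],z)[:2] for p in k],np.float32)
        M=cv2.moments(k); px=(M['m10']/M['m00'],M['m01']/M['m00'])
        r=cv2.minAreaRect(w*1000)
        out.append((px,r,cv2.boxPoints(r)))
    return out
E
python3 - <<'E'
from h import *
im=cv2.imread("pics/side0.png")[:,:,::-1].copy(); c=arm.get_calibration("side")
for o in greens(im,c): print(o)
for px in [(320,348),(266,385),(285,258)]: print(px,plane(c,px,.036))
def crop(n,x,y,w,h,s):
    i=cv2.imread(f"pics/{n}0.png")[y:y+h,x:x+w]; cv2.imwrite(f"pics/{n}0c.png",cv2.resize(i,None,fx=s,fy=s,interpolation=cv2.INTER_CUBIC))
crop("scene",120,200,160,120,5); crop("side",270,120,140,105,5)
E
```

```text
((264.5697916666667, 382.0734375), ((505.9898681640625, 402.3812561035156), (33.924076080322266, 23.88823699951172), 42.837764739990234), array([[485.43082, 399.60675],
       [501.673  , 382.08997],
       [526.54895, 405.15576],
       [510.30673, 422.67255]], dtype=float32))
((320.2186311787072, 345.0931558935361), ((457.57855224609375, 307.7853088378906), (34.13446044921875, 24.46408462524414), 3.729901075363159), array([[439.75174, 318.88116],
       [441.34323, 294.46887],
       [475.40536, 296.68945],
       [473.81387, 321.10175]], dtype=float32))
((430.421463745967, 70.59823399558498), ((545.5020141601562, -883.5462646484375), (196.23899841308594, 189.00750732421875), 0.2579210102558136), array([[ 446.9581 , -789.48517],
       [ 447.80893, -978.4908 ],
       [ 644.0459 , -977.60736],
       [ 643.19507, -788.60175]], dtype=float32))
(320, 348) [0.45541585 0.31288073 0.036     ]
(266, 385) [0.50184363 0.40535523 0.036     ]
(285, 258) [0.5942237  0.17303182 0.036     ]
```

View pics/scene0c.png

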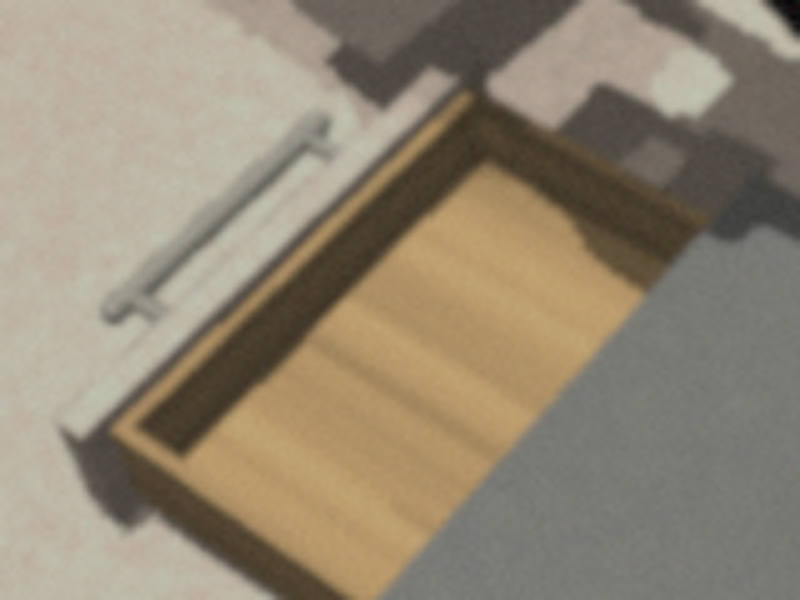

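View pics/side0c.png

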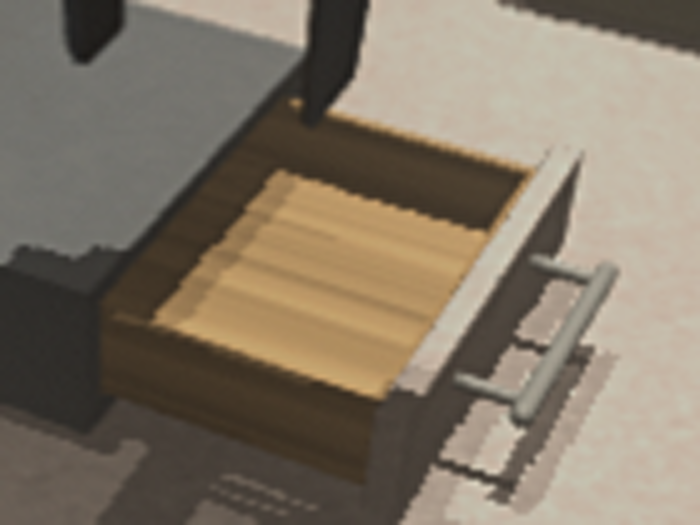

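Run:
```python
from h import *
s=arm.get_calibration("scene"); d=arm.get_calibration("side")
S=lambda x,y:(120+x/5-.4,200+y/5-.4); D=lambda x,y:(270+x/5-.4,120+y/5-.4)
a=two(s,S(320,122),d,D(522,410)); b=two(s,S(113,308),d,D(608,272)); print(a,b)
print("plane",plane(s,S(320,122),.047),plane(s,S(113,308),.047),plane(d,D(522,410),.047),plane(d,D(608,272),.047))
v=a[0]-b[0]; print(np.linalg.norm(v),np.degrees(np.arctan2(v[1],v[0]))-90,(a[0]+b[0])/2)
# front outer top corners, z .077
for n,c,p,q in [("scene",s,S(438,70),S(62,422)),("side",d,D(398,390),D(583,152))]:
    A,B=plane(c,p,.077),plane(c,q,.077); v=A-B; print(n,A,B,np.linalg.norm(v),np.degrees(np.arctan2(v[1],v[0]))-90)
# unit top front edge, z .085 : side
A,B=plane(d,D(98,292),.085),plane(d,D(305,58),.085); print(A,B)
A,B=plane(s,S(705,228),.085),plane(s,S(385,590),.085);v=A-B;print(A,B,np.degrees(np.arctan2(v[1],v[0]))-90)
```

```text
(array([ 0.4903001 , -0.05341221,  0.04953566]), np.float64(0.0019115069295257898)) (array([ 0.48587398, -0.17266189,  0.04792065]), np.float64(0.003000113055108729))
plane [ 0.4875126  -0.05222979  0.047     ] [ 0.48358507 -0.17271401  0.047     ] [ 0.49161385 -0.05556235  0.047     ] [ 0.48715714 -0.17244863  0.047     ]
0.11934272874001922 -2.1256358487151203 [ 0.48808704 -0.11303705  0.04872815]
scene [ 0.53088369 -0.01967699  0.077     ] [ 0.52593508 -0.23162036  0.077     ] 0.21200113530137335 -1.3375416529086976
side [ 0.53570779 -0.00838065  0.077     ] [ 0.5200379  -0.22156972  0.077     ] 0.21376418208457393 -4.203811964079037
[6.75902287e-01 3.04091355e-04 8.50000000e-02] [ 0.67273397 -0.22625716  0.085     ]
[ 0.67631809 -0.03228416  0.085     ] [ 0.67243104 -0.22082265  0.085     ] -1.181083087725085
```

Run:
```python
from h import *
R=arm.current_tool_rot(); print(R)
arm.move_to([0.4576,0.24,0.2],R)
c=arm.get_calibration("wrist"); im=arm.snapshot("wrist")
cv2.imwrite("pics/w1.png",im[:,:,::-1]); print(arm.current_t())
for o in greens(im,c): print(o)
c=arm.get_calibration("scene"); im=arm.snapshot("scene"); cv2.imwrite("pics/s1.png",im[:,:,::-1])
for o in greens(im,c): print(o)
```

```text
[[-3.23516910e-05  9.99999507e-01 -9.92307025e-04]
 [ 9.99999997e-01  3.24157156e-05  6.45049652e-05]
 [ 6.45370998e-05 -9.92304936e-04 -9.99999506e-01]]
1.325
((275.331279342723, 131.62969483568074), ((457.0896911621094, 308.3218994140625), (35.2862434387207, 22.663772583007812), 3.392956256866455), array([[438.80685, 318.58972],
       [440.14816, 295.9657 ],
       [475.37253, 298.05408],
       [474.03122, 320.6781 ]], dtype=float32))
((325.108182317408, 37.12850082372323), ((505.4809265136719, 401.4887390136719), (35.15652084350586, 24.76685905456543), 43.163818359375), array([[484.188  , 398.49615],
       [501.13068, 380.4312 ],
       [526.77386, 404.48132],
       [509.83118, 422.54626]], dtype=float32))
```

View pics/w1.png

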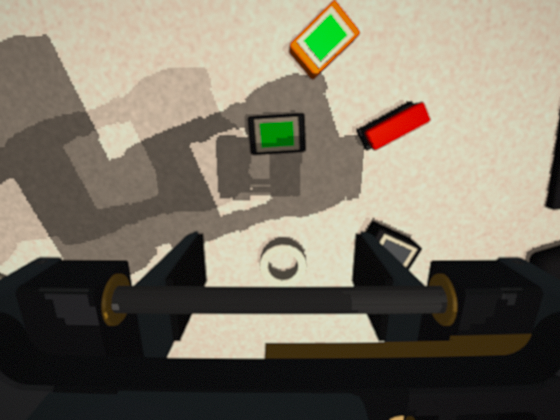

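```bash
cat >> h.py <<'E'
def Rz(deg):
    a=np.radians(deg);c,s=np.cos(a),np.sin(a); return np.array([[c,s,0],[s,-c,0],[0,0,-1.]])
def ry(yaw): # choose half turn
    return Rz(yaw)
E
python3 - <<'E'
from h import *
for y in (3.5,183.5): print(arm.solve_ik([.4573,.308,.15],Rz(y)))
for y in (-2,178): print(arm.solve_ik([.603,-.117,.15],Rz(y)))
y=3.5 if abs(arm.solve_ik([.4573,.308,.15],Rz(3.5))[5])<abs(arm.solve_ik([.4573,.308,.15],Rz(183.5))[5]) else 183.5
print(y)
arm.grip(0.068)
arm.move_to([.4573,.308,.12],Rz(y))
arm.move_l([.4573,.308,.007],feed=.1)
print(arm.current_ee_pos(),arm.current_force())
arm.grip(0)
print("w",arm.current_width())
arm.move_l([.4573,.308,.12],feed=.15)
print("w",arm.current_width(),arm.current_force(),arm.current_t())
c=arm.get_calibration("side"); im=arm.snapshot("side"); cv2.imwrite("pics/side2.png",im[:,:,::-1])
for o in greens(im,c,.12+.0290): print(o)
E
```

```text
[ 2.77552969e+01  2.65918427e+01  9.20252727e+01 -2.54444375e-14
  6.13828846e+01  1.14255297e+02]
[ 2.77552969e+01  2.65918427e+01  9.20252727e+01 -2.54444375e-14
  6.13828846e+01 -6.57447031e+01]
[-1.65487941e+01  3.11480862e+01  8.29734770e+01 -2.54444375e-14
  6.58784369e+01  7.54512059e+01]
[-1.65487941e+01  3.11480862e+01  8.29734770e+01 -2.54444375e-14
  6.58784369e+01 -1.04548794e+02]
183.5
[0.45762778 0.30815644 0.00751027] [-0.61225497  0.16233857  0.75621176]
w 0.041585733673508735
w 0.041620751866896184 [ 0.09707699 -0.51314581 -1.96230575] 6.0333
((264.49496555378903, 382.18706942236355), ((477.2356872558594, 441.74822998046875), (26.848608016967773, 19.491514205932617), 42.83727264404297), array([[460.7655 , 439.76724],
       [474.01813, 425.47433],
       [493.70587, 443.72922],
       [480.45325, 458.02213]], dtype=float32))
((420.6229260935143, 62.10708898944193), ((558.6590576171875, -636.9933471679688), (77.41954040527344, 68.61962890625), 75.21945190429688), array([[ 515.609 , -665.6692],
       [ 581.958 , -683.1753],
       [ 601.7091, -608.3175],
       [ 535.3601, -590.8114]], dtype=float32))
```

View pics/side2.png

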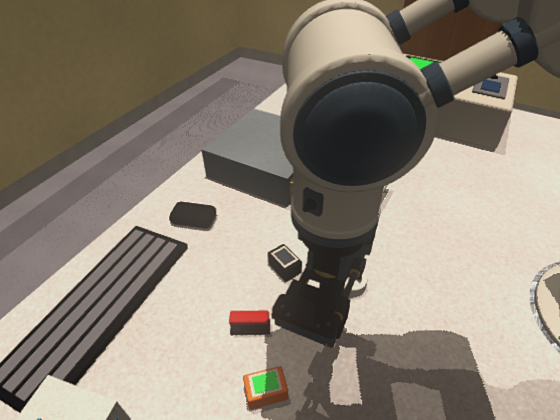

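The side view shows the reader gone from its old place, and the width of 41.6 mm means it is gripped. I'll hover over the drawer and check it before lowering.

Run:
```python
from h import *
arm.move_l([.4573,.308,.17],feed=.2)
arm.move_to([.603,-.117,.17],Rz(178))
print(arm.current_width(),arm.current_ee_pos(),arm.current_t())
cal=arm.get_calibration("wrist")
for n in ("scene","side","wrist"):
    im=arm.snapshot(n); cv2.imwrite(f"pics/{n}3.png",im[:,:,::-1])
```

```text
0.04178103273578187 [ 0.60296883 -0.11584614  0.16989284] 8.1333
```

View pics/scene3.png

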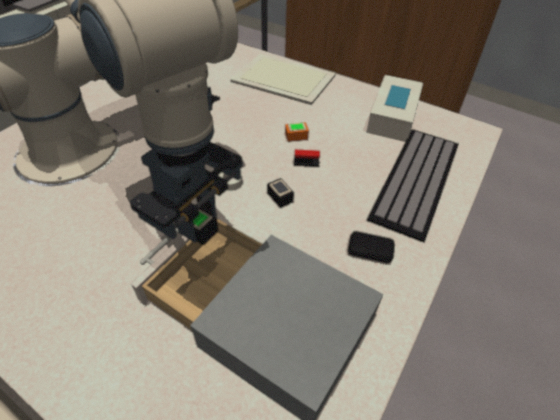

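View pics/wrist3.png

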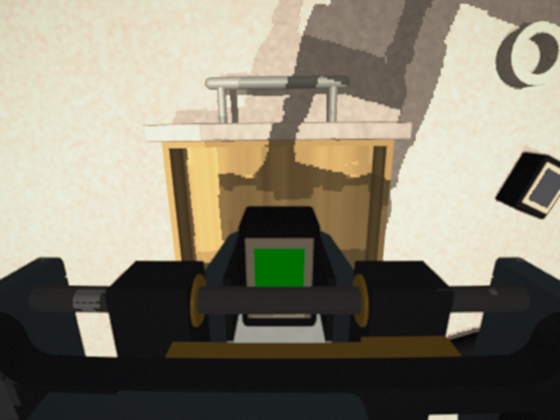

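View pics/side3.png

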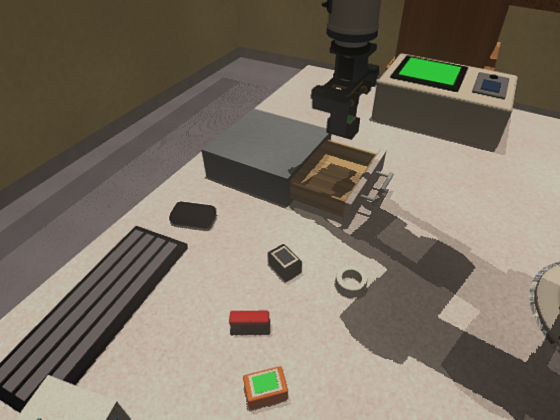

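Wrist view: the reader is held level with its window up at (280,265), and the handle bar ends are at about (208,84) and (348,82). I'll check those against the earlier fix.

Run:
```python
from h import *
c=arm.get_calibration("wrist")
A,B=plane(c,(207,84),.047),plane(c,(349,82),.047); v=B-A; print(A,B,(A+B)/2,np.linalg.norm(v),np.degrees(np.arctan2(v[1],v[0]))-90)
A,B=plane(c,(145,132),.077),plane(c,(410,131),.077); v=B-A; print(A,B,(A+B)/2,np.linalg.norm(v),np.degrees(np.arctan2(v[1],v[0]))-90)
```

```text
[ 0.48816552 -0.17744647  0.047     ] [ 0.49076524 -0.04899787  0.047     ] [ 0.48946538 -0.11322217  0.047     ] 0.1284749006812017 -1.1594717075098373
[ 0.52764728 -0.22738878  0.077     ] [ 0.53434671 -0.00259933  0.077     ] [ 0.53099699 -0.11499405  0.077     ] 0.22488926272568646 -1.707089910684914
```

Run:
```python
from h import *
arm.move_l([.605,-.117,.045],feed=.15)
f0=arm.current_force(); print(f0)
z=.036
while z>=.0275:
    arm.move_l([.605,-.117,z],feed=.05); f=arm.current_force(); print(round(z,4),arm.current_ee_pos().round(4),f.round(2))
    if f[2]-f0[2]>2.5: break
    z-=.0015
arm.grip(.066); print("w",arm.current_width())
arm.move_l([.605,-.117,.17],feed=.15)
print(arm.current_t(),arm.current_force())
arm.grip(0)
arm.move_to([.42,-.111,.17],Rz(178))
for n in ("scene","side","wrist"):
    im=arm.snapshot(n); cv2.imwrite(f"pics/{n}4.png",im[:,:,::-1])
    print(n,[(o[0],o[1]) for o in greens(im,arm.get_calibration(n),.058)])
```

```text
[ 0.28714483  0.57053242 -1.16828396]
0.036 [ 0.6049 -0.117   0.0359] [-0.55 -0.32 -1.8 ]
0.0345 [ 0.605  -0.117   0.0345] [ 0.42 -0.51 -2.49]
0.033 [ 0.6049 -0.117   0.0329] [ 0.43 -0.05 -0.51]
0.0315 [ 0.6049 -0.117   0.0314] [-0.5  -0.1  -0.27]
0.03 [ 0.6049 -0.117   0.0299] [-0.01 -0.33 -2.18]
0.0285 [ 0.6057 -0.1171  0.029 ] [ 0.25 -0.28  5.  ]
w 0.06607244044867061
12.5 [-0.69277107 -0.60298076  0.219064  ]
scene [((205.42316784869973, 265.5661938534279), ((602.2596435546875, -115.89569854736328), (22.47526741027832, 31.842098236083984), 88.04106903076172))]
side [((264.6031991744066, 382.1305469556243), ((500.31988525390625, 410.16162109375), (32.72566604614258, 23.299997329711914), 42.837711334228516)), ((337.35, 168.82619047619045), ((606.2262573242188, -116.66798400878906), (24.60441780090332, 32.91663360595703), 87.10094451904297)), ((414.68274663189914, 68.67101260321598), ((581.2034301757812, -826.9681396484375), (103.98548126220703, 181.587890625), 0.5650314092636108))]
wrist []
```

View pics/side4.png

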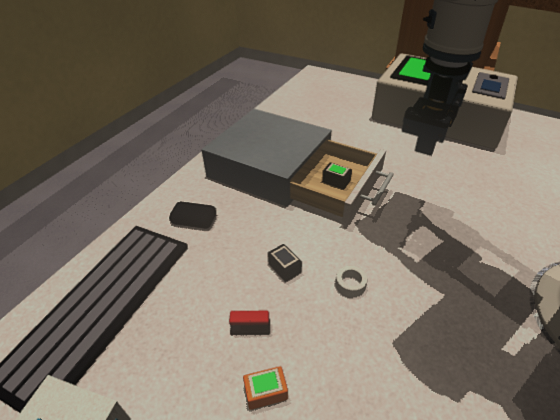

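View pics/scene4.png

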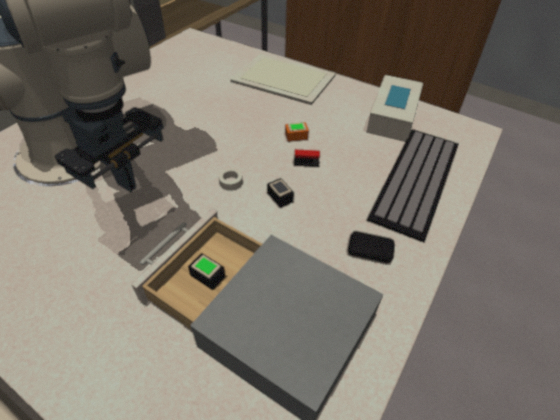

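The side (337,169) and scene (205,266) views show the reader flat in the drawer with its window up, and both put it at about (0.604,-0.116). Next I push the handle shut.

Run:
```python
from h import *
P=lambda x:[x,-.113-np.tan(np.radians(2))*(x-.488),.034]
p=P(.435); arm.move_l([p[0],p[1],.10],feed=.2); arm.move_l(p,feed=.15)
f0=arm.current_force(); print(f0,arm.current_t())
x=.45
while x<.615:
    arm.move_l(P(x),feed=.05); f=arm.current_force()-f0; print(round(x,3),arm.current_ee_pos()[0].round(4),f.round(1))
    if f[0]<-9: break
    x+=.012 if x<.58 else .002
print(arm.current_t())
for n in ("scene","side"):
    im=arm.snapshot(n); cv2.imwrite(f"pics/{n}5.png",im[:,:,::-1])
```

```text
[-0.36516867 -0.81977918  0.7520576 ] 15.5667
0.45 0.4504 [-0.3  1.3 -0.4]
0.462 0.4623 [-0.5  0.8 -0.8]
0.474 0.4744 [-0.3  0.9 -0.7]
0.486 0.4864 [-0.   0.3 -0.7]
0.498 0.4984 [-0.2  0.2 -1.6]
0.51 0.5104 [ 0.6  1.2 -1. ]
0.522 0.5224 [ 0.1  1.2 -1.7]
0.534 0.5344 [ 0.1  1.4 -0.3]
0.546 0.5464 [ 1.4  1.6 -1.1]
0.558 0.5584 [ 0.6  0.4 -0.7]
0.57 0.5704 [ 1.6  0.4 -1. ]
0.582 0.5824 [ 1.1  1.4 -1. ]
0.584 0.5841 [ 0.6  0.9 -1.1]
0.586 0.5861 [ 0.1  0.4 -0.9]
0.588 0.5882 [ 0.5  0.  -0.2]
0.59 0.5902 [ 0.3 -0.1 -0.4]
0.592 0.5922 [-0.5  1.1 -0.7]
0.594 0.5942 [-0.2  0.4 -1. ]
0.596 0.5962 [ 0.9  0.5 -0.1]
0.598 0.5982 [ 0.5  0.8 -0.6]
0.6 0.6002 [ 0.4  0.7 -0.2]
0.602 0.6021 [ 0.8  0.4 -1.4]
0.604 0.603 [-6.1 -0.8  1.9]
0.606 0.6032 [-15.1  -1.    8.3]
23.325
```

View pics/scene5.png

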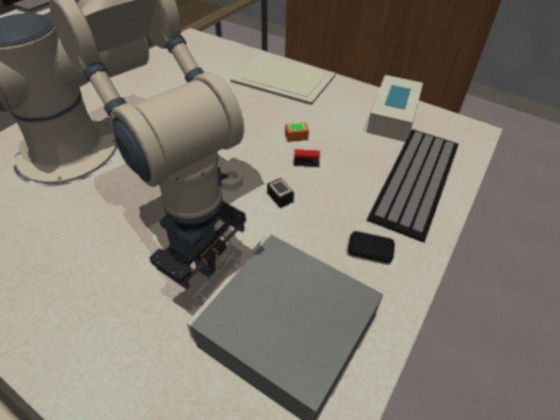

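The drawer hit a hard stop at the predicted place. I'll back off and check.

Run:
```python
from h import *
p=arm.current_ee_pos(); arm.move_l([p[0]-.05,p[1]+.0017,.034],feed=.1); arm.move_l([p[0]-.05,p[1]+.0017,.2],feed=.2)
arm.move_to([.42,.0,.25],Rz(178))
print(arm.current_t(),arm.current_force())
out=[]
for n in ("scene","side"):
    im=arm.snapshot(n); cv2.imwrite(f"pics/{n}6.png",im[:,:,::-1])
    print(n,[(o[0]) for o in greens(im,arm.get_calibration(n),.036)])
    x,y=(150,210) if n=="scene" else (190,90)
    out.append(cv2.resize(im[y:y+200,x:x+200,::-1],(400,400),interpolation=cv2.INTER_CUBIC))
cv2.imwrite("pics/fin.png",np.hstack(out))
```

```text
25.8417 [ 0.44540588 -0.6834417   0.70637551]
scene []
side [(264.57201646090533, 382.1455761316872), (412.32104969290896, 67.47962032384142)]
```

View pics/fin.png

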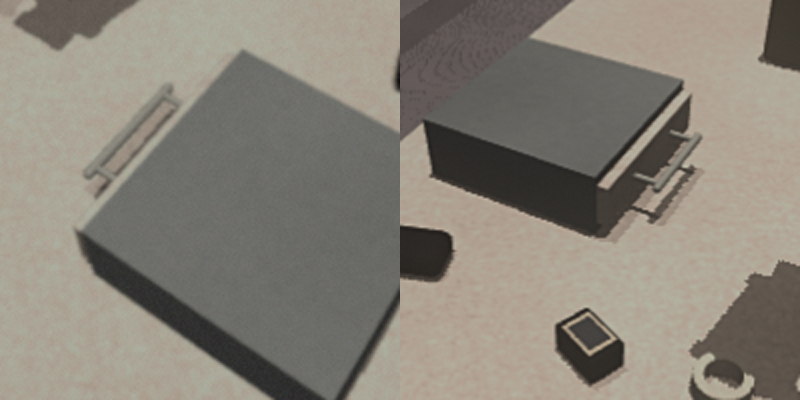

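View pics/side6.png

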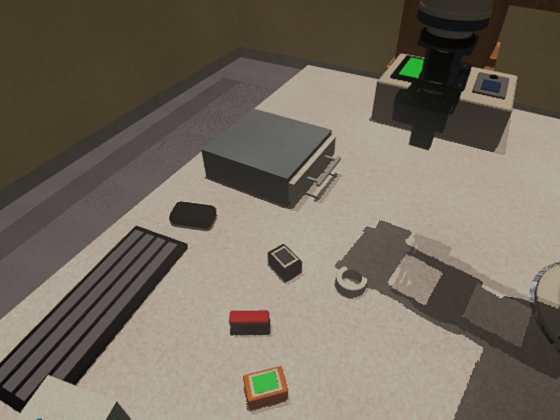

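The drawer front looks flush with the unit, and the other things have not moved. I'll check the handle position in numbers.

Run:
```python
from h import *
s=arm.get_calibration("scene"); d=arm.get_calibration("side")
print(two(s,(150+168/2,210+89/2),d,(190+256/2,90+187/2)),two(s,(150+88/2,210+174/2),d,(190+298/2,90+136/2)))
# unit top front edge corners (z .085), last images
A,B=plane(d,(190+197/2,90+177/2),.085),plane(d,(190+284/2,90+80/2),.085); print(A,B)
A,B=plane(s,(150+242/2,210+50/2),.085),plane(s,(150+80/2,210+231/2),.085); print(A,B)
arm.sign_off(); print(arm.current_t())
```

```text
(array([ 0.62832382, -0.05706364,  0.04657918]), np.float64(0.0020637703604047394)) (array([ 0.62441919, -0.17736231,  0.04626852]), np.float64(0.002063011470694084))
[0.6764403 0.0026321 0.085    ] [ 0.6718536  -0.23352657  0.085     ]
[6.79291466e-01 3.93513843e-04 8.50000000e-02] [ 0.67261357 -0.23822209  0.085     ]
the job is handed in; nothing more can be done
the job is handed in; nothing more can be done
```

The green-window reader is in the drawer, lying flat with its window up and released, and the drawer is shut. I handed the job in shortly after 26 s, inside the 56 s limit.

- **Reader:** I gripped the black-bodied reader across its width; the fingers closed to 41.6 mm on a 42 mm box. I lowered it until it touched the drawer floor and let go. The scene and side views then agreed on its position to about 4 mm.
- **Drawer:** I pushed it in by the handle until it hit a hard stop with 15 N at TCP x = 0.603 m. I had predicted about 0.604 m for fully shut. Afterwards the handle measured x ≈ 0.626 m and the unit's front edge about 0.675 m. That is a 49 mm gap against the expected 50 mm, so the drawer is shut to within the measuring error of about 2 mm.
- **Other things:** The grey-window reader and the orange look-alike were in their original places in the last pictures. The arm was clear of everything at hand-in.

No check failed. The handle-angle readings varied between views, from about -1° to -4°, and I used -2°. I could not see the reader once the drawer was shut.

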